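# Switch on at the guarded toggle

## Robot

A 6-joint arm with a two-finger parallel gripper is mounted at the origin on a cart in front of the work surface, level with it; the furniture and walls round the work are solid. World frame = base frame: x ahead of the robot, y to its left, z up, the work surface at z = 0. Lengths are in m, angles in rad, forces in N, time in s.
With the tool pointing down it reaches from about 0.35 to 0.975 m from the base axis. Payload 4.9 kg.
Tool frame: the origin (TCP) lies at the very end of the fingers, on their centre line; the grasp point (between the pads) lies 19 mm behind it; z points along the fingers, y is the line along which they close (so a half turn about z gives the same grasp; the last joint's range is limited). The gripper opens to 85 mm and grips with 20 to 120 N. Pads are 22 mm wide; open, the fingers measure 114 mm over their backs; the gripper's body (76 mm by 85 mm) begins 54 mm behind the grasp point. The pads swing forward as they close: fully open they stand 13 mm farther back than shut.
Start: joints at [0.994, 0.053, 1.613, -0, 1.476, -0.119], TCP at [0.276, 0.561, 0.231] pointing down, gripper open.
Joint ranges: [-3.01, 3.01], [-1.01, 2.22], [0.06, 2.58], [-1.02, 4.17], [0.09, 2.62], [-3.14, 3.14]. Speed limits (rad/s): [2.57, 2.57, 3.14, 3.14, 3.14, 3.14].

## Interface

Orientations are given as a rotation vector (axis times angle).
In Python, from station import ctrl, imaging gives the robot as it stands.
- The arm moves only by the tool play_rows, never from a script. Its argument "series" is a list of rows, each a list of 3 entries, a list of its own where there are three numbers: the opening, from 0 (shut) to 1 (fully open), then the shift along the tool's x, y, z each as a share of 0.05 m, from -1 to 1, then the turn, a rotation vector about the tool's x, y, z each as a share of 8 degrees, from -1 to 1. In form: [[grip, [dx, dy, dz], [ax, ay, az]], ...]. A call has 1 to 8 rows; each row shifts and turns the commanded pose from where the row before left it, along the tool's axes as they then stand; what a row does not reach is not made up. A row lasts 1/8 s, in which the tool goes at most 62.5 mm and 10.7 degrees, less where a joint would pass 70% of its speed; a pose out of reach is approached as far as the arm can. A call with a number of a shift or a turn outside -1 to 1 is refused whole. A call with a gripper value outside its range is refused whole. The fingers move at their own pace and stop on an object; "force" is the grip in N (left out, the last holds). Time passes only in rows, so rows that do not move let the fingers close. It gives the time, the measured TCP pose, the force, the opening and the grip force at its end, in the units of the state.
- ctrl.get_obs(): the state, without advancing time (a new reading comes with each control period).
- imaging.get_image(name): name is "scene" or "side" or "wrist"; returns a dict with "color" (400x640x3 uint8, blue, green, red), "fx", "fy", "cx", "cy" (pixels), "extrinsics" (4x4, takes a point from world to camera coordinates); the wrist camera has in their place "hand_eye" (4x4, takes a point from camera to tool coordinates, whose origin is the TCP and whose axes are the flange's). Camera axes: x right, y down, z forward; pixel columns grow to the right and rows downward; lengths in m; the calibration is good to about 2 mm. A picture is of the moment at which its call begins: read the wrist's pose just before it. There is no depth.
- ctrl.finish_job(): hands the job in; it is judged then, once.
The state is a dict: "t": time; "q": joint angles; "dq": joint speeds; "effort": joint torques, N m; "tool_pos": TCP position; "tool_rot": TCP orientation; "contact_force": force on the tool from outside, world axes, zero at the start; "wrist_torque": the same for the moment, N m; "opening": finger opening in m; "grip_force": force on a finger pad.
Only numpy, scipy, OpenCV 4.12 (cv2) and the standard library are available. Lean on these libraries where they do the work, as an engineer would, in place of code of your own. Each camera call takes 0.05 s, during which the arm holds its last target. There are 200 camera calls.

## Task

Switch on the bench supply at the box whose toggle is under a hinged guard: with a fingertip under the guard's front lip lift the guard, and with the guard held up on the back of the finger push the toggle beneath it over to the back; then draw the finger out and let the guard drop shut. Nothing is to be grasped: do not lift or shift the boxes, and leave the bare toggle of the other box and everything else on the bench as it is.

Things in the scene. Friction and masses are not known exactly. Their poses are not given: they have to be found in the camera images.
- guarded_box: the switch box WITH the hinged guard. Axes: x from the robot's side (front) to its back, y to its left, z up. Grey case 105 x 104 mm (x from -30 to +75 mm), flat top at z = 70 mm, 3 kg, on rubber feet, standing loose. Origin at bench level, straight below the toggle's pivot. Toggle pivot at (0, 0, 78 mm).
- guard (a joint): angle of the hinged guard, rad: 0 shut, grows as its front rises, stop at 1.4. It never stays open: let go, it falls shut by its weight (about 60 g) and a light closing spring (under 2 N at the lip).
- guard_lip (a point): middle of the guard's front lip edge, rounded, 5.6 mm thick, 70 mm wide (y). Shut it is at (-55, 0, 90 mm) in the box's frame, 25 mm ahead of the case's front with free air beneath, so that a tilted fingertip can go under it.
- guard_hinge (a point): hinge axis of the guard, along the box's y, at (45, 0, 80 mm) in the box's frame. The guard is bent sheet 3 mm thick, 70 mm wide, open at the sides: shut, its flat top is at z = 132 mm from x = 41 to -21 mm, and its front slopes from there forward and down to the lip. Lift in an arc: a level push from the front can jam it.
- toggle (a joint): angle of the toggle under the guard, rad: 0 off (leans 0.45 rad to the front, -x of the box), 0.9 on (leans as far to the back, +x). It tips over its middle (0.45) and then falls to that end by itself; about 0.5 N at the tip moves it.
- toggle_tip (a point): tip of the steel toggle under the guard: tapered round bat, 40 mm from pivot to tip, 10 mm thick near the tip. Off it is at (-17, 0, 114 mm) in the box's frame, on at (+17, 0, 114 mm).
- open_box: the other switch box, with NO guard, its toggle standing bare; otherwise the same. Axes: x from the robot's side (front) to its back, y to its left, z up. Grey case 105 x 104 mm (x from -30 to +75 mm), flat top at z = 70 mm, 3 kg, on rubber feet, standing loose. Origin at bench level, straight below the toggle's pivot. 
- bare_toggle (a joint): angle of the bare toggle on the other box, rad: 0 off (leans to the front), 0.9 on; to be left off.
- marker_2: black-capped marker pen, 133 mm long, lying; bystander
- vial_0: small screw-cap vial, 15 mm across, 31 mm tall, standing between the boxes; bystander (origin under its foot)
- vial_1: a second such vial, standing between the boxes; bystander
- tube_rack_2: clear tube rack with capped tubes, 68x170x110 mm; bystander
- timer: flat bench timer, 68x68x19 mm; bystander
Mind the look-alikes: they are no part of the job. Leave any brown look-alike of the open_box alone. What is shaped like the guarded_box but brown is not meant.

How it is judged:
On the way, in this order (a step that is already met when the one before it is completed fails the run):
1. the guard is lifted (0.35 rad or more) with the toggle still off (value of joint guard above 0.35 rad and value of joint toggle below 0.3 rad), for 0.1 s.
2. the toggle is flipped on under the raised guard (value of joint toggle above 0.75 rad and value of joint guard above 0.15 rad), for 0.1 s.
At the end, for the whole second after the job is handed in: the guarded toggle is on (over 0.75 of 0.9 rad), the guard is shut (under 0.06 rad) and still, the bare toggle is off (under 0.15 rad), the guarded box stands level and at rest, and both boxes and all bystanders are within 30 mm of where they were (value of joint guard below 0.06 rad and value of joint toggle above 0.75 rad and value of joint bare_toggle below 0.15 rad and velocity of joint guard below 0.2 rad/s and distance of each of guarded_box, open_box, marker_2, vial_0, vial_1, tube_rack_2, timer from where it was at the start of the episode below 0.03 m and angle between guarded_box's own z axis and vertical below 0.05 rad and linear speed of guarded_box below 0.02 m/s); the robot touches nothing.
It fails at once if a switch box is lifted (15 mm), tipped or shoved 40 mm (height (world z) of any of guarded_box, open_box above 0.015 m or angle between any of guarded_box, open_box's own z axis and vertical above 0.2 rad or distance of any of guarded_box, open_box from where it was at the start of the episode above 0.04 m).
It fails at once if the bare toggle is flipped (value of joint bare_toggle above 0.45 rad).
It fails at once if a bystander is lifted or displaced by over 30 mm (distance of any of marker_2, vial_0, vial_1, tube_rack_2, timer from where it was at the start of the episode above 0.03 m).
It also fails if it takes over 35 s, if anything falls off the work surface, if the arm or the gripper's body presses on something with over 40 N, if the wrist force passes 120 N, or if a joint passes its speed limit or range.

## Working session

There is one attempt and no reset: what is moved stays moved. The work goes in short steps, Python scripts to look and compute and a tool call to move; the robot and the scene stay as the last step left them, time stands still between calls to the robot, and variables do not carry over. Pictures are saved under pics/ and viewed, at most 10 in all, crops included, and the job is handed in when it is done.

Besides the shell and the picture viewer there is one more tool, called as name(argument=value, ...) on one line, values as JSON. play_rows: Moves the arm, as the interface text tells. Shift numbers are shares of 0.05 m and turn numbers shares of 8 degrees, none past 1 either way. Its arguments: {"type":"object","properties":{"series":{"type":"array"},"force":{"type":"number"}},"required":["series"]}

```bash
ls; mkdir -p pics; python3 - <<'E'
from station import ctrl, imaging
import cv2
o=ctrl.get_obs(); print(o['t'],o['tool_pos'],o['tool_rot'],o['opening'])
for n in("scene","side"):
    d=imaging.get_image(n); cv2.imwrite(f"pics/{n}0.png",d["color"]); print(n,d["fx"],d["fy"],d["cx"],d["cy"],d["extrinsics"].tolist() if hasattr(d["extrinsics"],'tolist') else d["extrinsics"])
E
```

```text
pics
0.0 [0.27589879 0.56012448 0.23006665] [-7.12675214e-01 -3.05896027e+00  2.99729162e-03] 0.0854058235991713
scene 387.312008513464 387.312008513464 317.3145303331621 202.48045002069063 [[-0.8725195119477953, -0.48807789286344994, 0.022128528382063816, 0.5248697497935622], [-0.3169558821964677, 0.5309807168786433, -0.7858743201327429, 0.16665595781983666], [0.3718180603621078, -0.6927044454895728, -0.6179901950577721, 1.501192849594989], [0.0, 0.0, 0.0, 1.0]]
side 423.0446628911146 423.0446628911146 310.93332241866113 206.50080204616117 [[0.9949984401622509, -0.09953378727775776, 0.008433816741769783, -0.48426275082603815], [-0.06092517113608186, -0.6716105311574774, -0.7383951638251773, 0.18395957534458357], [0.07915950730472512, 0.7341882045010781, -0.6743155439219505, 1.293095754910038], [0.0, 0.0, 0.0, 1.0]]
```

View pics/scene0.png

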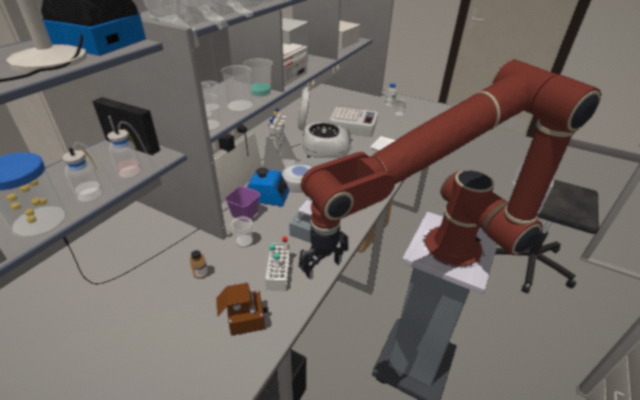

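View pics/side0.png

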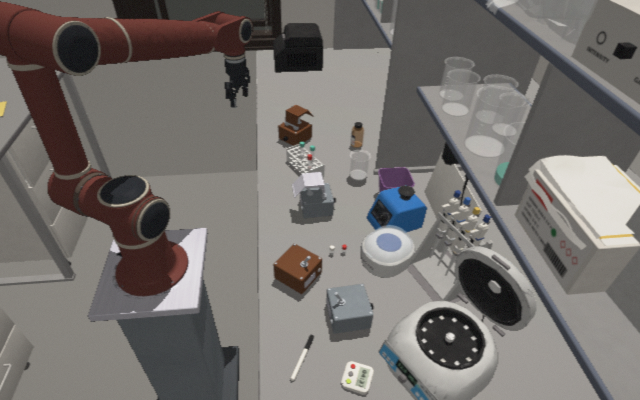

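Side view candidates: the grey guarded box at (315,195), a brown guarded box at (295,125), a brown bare box at (298,268) and a grey bare box at (350,310). The grey one at (315,195) fits: it is grey and has a guard. I'll confirm that in a crop.

```bash
python3 - <<'E'
import cv2,numpy as np
a=cv2.imread("pics/side0.png")[140:235,265:365]; a=cv2.resize(a,None,fx=6,fy=6,interpolation=cv2.INTER_CUBIC)
cv2.imwrite("pics/crop0.png",a)
E
```

```text
(no output)
```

View pics/crop0.png

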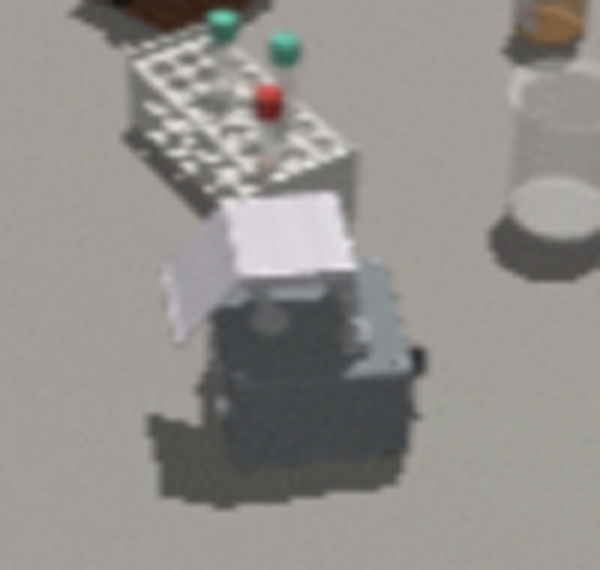

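The crop shows a grey case with a pale guard: lip at crop (163,268)-(180,343), guard top corners (225,200), (335,192), (352,272) and (232,278). That is the box meant. I'll fit its pose to these points.

```bash
cat > fit.py <<'E'
import numpy as np
from scipy.optimize import least_squares
def proj(d,P):
    E=np.array(d["extrinsics"]); c=P@E[:3,:3].T+E[:3,3]
    return np.c_[d["fx"]*c[:,0]/c[:,2]+d["cx"],d["fy"]*c[:,1]/c[:,2]+d["cy"]]
def world(M,p):
    c,s=np.cos(p[3]),np.sin(p[3]); return M@np.array([[c,-s,0],[s,c,0],[0,0,1]]).T+p[:3]
E
python3 - <<'E'
from fit import *
from station import imaging
d=imaging.get_image("side")
M=np.array([[-21,35,132],[41,35,132],[41,-35,132],[-21,-35,132],[-55,35,90],[-55,-35,90],[-30,-52,0],[75,-52,0],[75,-52,70],[-30,-52,70],[75,52,70]])/1e3
c=np.array([[225,200],[335,192],[352,272],[232,278],[163,268],[180,343],[235,468],[405,458],[410,372],[222,378],[385,262]])
u=(c+.5)/6-.5+[265,140]
for fixz in(0,1):
    f=lambda p:(proj(d,world(M,p*np.array([1,1,0 if fixz else 1,1])))-u).ravel()
    r=least_squares(f,[.6,.3,0,0],loss='soft_l1'); print(r.x.round(4)); print(r.fun.reshape(-1,2).round(1).tolist())
p=r.x;p[2]=0
print(world(np.array([[-55,0,90],[-17,0,114],[45,0,80]])/1e3,p).round(4))
# others: bench points
E=np.array(d["extrinsics"]);R,t=E[:3,:3],E[:3,3];C=-R.T@t
for n,px,z in[("rackfoot",(300,175),0),("vial0",(332,248),.03),("vial1",(344,247),.03),("glass",(358,177),0),("purple",(396,180),.1),("brownopen",(298,262),.07),("rack top -y corner",(265+350/6,140+152/6),.09)]:
    v=R.T@np.array([(px[0]-d["cx"])/d["fx"],(px[1]-d["cy"])/d["fy"],1]);print(n,(C+v*(z-C[2])/v[2]).round(3))
E
```

```text
[ 0.5047  0.2411 -0.0179  0.0142]
[[0.2, 0.2], [-0.3, 0.4], [-0.4, -0.1], [1.1, 0.1], [0.9, -1.0], [-0.2, -0.5], [-1.4, 0.8], [-0.1, 0.3], [-0.1, -0.2], [0.7, 0.9], [-0.3, -1.1]]
[ 0.5022  0.2202 -0.0007  0.0168]
[[-0.1, -0.1], [-0.3, 0.0], [-0.3, -0.3], [0.9, 0.0], [0.5, -1.2], [-0.6, -0.4], [-1.6, 1.3], [0.3, 0.7], [0.3, -0.1], [0.4, 1.2], [-0.1, -1.3]]
[[0.4472 0.2192 0.09  ]
 [0.4852 0.2199 0.114 ]
 [0.5472 0.2209 0.08  ]]
rackfoot [0.485 0.411 0.   ]
vial0 [ 0.552 -0.001  0.03 ]
vial1 [ 0.59  -0.001  0.03 ]
glass [0.707 0.379 0.   ]
purple [0.803 0.227 0.1  ]
brownopen [ 0.44  -0.081  0.07 ]
rack top -y corner [0.566 0.345 0.09 ]
```

```bash
cat > plan.py <<'E'
import numpy as np
from scipy.spatial.transform import Rotation as R
from station import ctrl
YAW=.0168; O=np.array([.5022,.2202,0])
def target(xz,a,y=0):
    a=np.radians(a); B=R.from_euler('z',YAW).as_matrix()
    z=np.array([np.cos(a),0,-np.sin(a)]); yy=np.array([0,1,0]); x=np.cross(yy,z)
    return O+B@np.array([xz[0]/1e3,y/1e3,xz[1]/1e3]), R.from_matrix(B@np.c_[x,yy,z])
def plan(xz,a,y=0,n=None):
    """rows' total in tool axes (shares) from the measured pose to box-frame target"""
    o=ctrl.get_obs(); p,q=np.array(o['tool_pos']),R.from_rotvec(o['tool_rot'])
    P,Q=target(xz,a,y); rv=(q.inv()*Q).as_rotvec()/np.radians(8)
    d=q.inv().apply(P-p)/.05; dw=P-p
    print('t',round(o['t'],2),'tool-frame shift shares',d.round(2),'turn shares',rv.round(2),'world',dw.round(3))
    # interpolated rows, shift re-expressed in the moving tool frame
    n=n or int(np.ceil(max(abs(d).max(),abs(rv).max(),np.linalg.norm(d)/1.2)))
    st=(q.inv()*Q).as_rotvec()/n; k=q
    for i in range(n):
        print((k.inv().apply(dw/n)/.05).round(2).tolist(),(rv/n).round(2).tolist()); k=k*R.from_rotvec(st)
def where():
    o=ctrl.get_obs(); b=R.from_euler('z',-YAW).apply(np.array(o['tool_pos'])-O)*1e3; z=R.from_rotvec(o['tool_rot']).as_matrix()[:,2]
    print('box xyz mm',b.round(1),'tilt',np.degrees(np.arcsin(-z[2])).round(1),'z',z.round(3),'F',np.round(o['contact_force'],1),'t',round(o['t'],2),'q',np.round(o['q'],2))
E
python3 - <<'E'
from plan import *
from station import imaging
print([x for x in dir(ctrl) if x[0]!='_'])
print(np.round(imaging.get_image("wrist")["hand_eye"],3))
where(); plan((-140,200),70); plan((-140,130),50)
E
```

```text
['MotionError', 'finish_job', 'get_obs']
[[-0.001 -0.954 -0.301  0.078]
 [ 1.    -0.    -0.001  0.001]
 [ 0.    -0.301  0.954 -0.142]
 [ 0.     0.     0.     1.   ]]
box xyz mm [-220.4  343.9  230.5] tilt 89.9 z [-0.001 -0.001 -1.   ] F [ 0.8 -0.7  0. ] t 0.2 q [ 0.99  0.05  1.61 -0.    1.48 -0.12]
t 0.2 tool-frame shift shares [-4.57 -5.38  0.62] turn shares [-0.6  -2.46 -3.36] world [ 0.086 -0.342 -0.03 ]
[-0.76, -0.9, 0.1] [-0.1, -0.41, -0.56]
[-0.68, -0.96, 0.13] [-0.1, -0.41, -0.56]
[-0.6, -1.01, 0.15] [-0.1, -0.41, -0.56]
[-0.51, -1.05, 0.17] [-0.1, -0.41, -0.56]
[-0.41, -1.09, 0.18] [-0.1, -0.41, -0.56]
[-0.32, -1.12, 0.19] [-0.1, -0.41, -0.56]
t 0.2 tool-frame shift shares [-4.57 -5.38  2.02] turn shares [-1.2  -4.91 -3.26] world [ 0.086 -0.342 -0.1  ]
[-0.65, -0.77, 0.29] [-0.17, -0.7, -0.47]
[-0.57, -0.82, 0.33] [-0.17, -0.7, -0.47]
[-0.48, -0.86, 0.36] [-0.17, -0.7, -0.47]
[-0.39, -0.9, 0.38] [-0.17, -0.7, -0.47]
[-0.29, -0.93, 0.39] [-0.17, -0.7, -0.47]
[-0.19, -0.95, 0.4] [-0.17, -0.7, -0.47]
[-0.09, -0.97, 0.39] [-0.17, -0.7, -0.47]
```

play_rows(series=[[0,[-0.76,-0.9,0.1],[-0.1,-0.41,-0.56]],[0,[-0.68,-0.96,0.13],[-0.1,-0.41,-0.56]],[0,[-0.6,-1.0,0.15],[-0.1,-0.41,-0.56]],[0,[-0.51,-1.0,0.17],[-0.1,-0.41,-0.56]],[0,[-0.41,-1.0,0.18],[-0.1,-0.41,-0.56]],[0,[-0.32,-1.0,0.19],[-0.1,-0.41,-0.56]],[0,[0,0,0],[0,0,0]],[0,[0,0,0],[0,0,0]]], force=40)

```text
t: 1.2
tool_pos: [0.3639, 0.2316, 0.2016]
tool_rot: [-0.021, 2.791, 0.006]
contact_force: [1.0, 0.8, 0.0]
opening: 0.0
grip_force: 0.0
```

```bash
python3 - <<'E'
from plan import *
where(); plan((-140,140),50)
E
```

```text
box xyz mm [-138.1   13.7  201.6] tilt 69.9 z [ 0.343  0.007 -0.939] F [1.  0.8 0. ] t 1.2 q [ 0.5  -0.66  2.26 -0.17  1.24 -1.06]
t 1.2 tool-frame shift shares [ 0.46 -0.28  1.14] turn shares [ 0.01 -2.49 -0.01] world [-0.002 -0.014 -0.062]
[0.15, -0.09, 0.38] [0.0, -0.83, -0.0]
[0.2, -0.09, 0.36] [0.0, -0.83, -0.0]
[0.24, -0.09, 0.34] [0.0, -0.83, -0.0]
```

```bash
python3 - <<'E'
from plan import *
plan((-105,115),50,n=4)
E
```

```text
t 1.2 tool-frame shift shares [-0.03 -0.28  1.85] turn shares [ 0.01 -2.49 -0.01] world [ 0.033 -0.013 -0.087]
[-0.01, -0.07, 0.46] [0.0, -0.62, -0.0]
[0.03, -0.07, 0.46] [0.0, -0.62, -0.0]
[0.07, -0.07, 0.46] [0.0, -0.62, -0.0]
[0.11, -0.07, 0.45] [0.0, -0.62, -0.0]
```

play_rows(series=[[0,[0,-0.07,0.46],[0,-0.62,0]],[0,[0.03,-0.07,0.46],[0,-0.62,0]],[0,[0.07,-0.07,0.46],[0,-0.62,0]],[0,[0.1,-0.07,0.45],[0,-0.62,0]],[0,[0,0,0],[0,0,0]]])

```text
t: 1.82
tool_pos: [0.3952, 0.2184, 0.1116]
tool_rot: [-0.024, 2.452, 0.006]
contact_force: [0.4, -0.5, 0.4]
opening: 0.0
grip_force: 0.0
```

```bash
python3 - <<'E'
from plan import *
from station import imaging
import cv2
where()
o=ctrl.get_obs(); d=imaging.get_image("wrist"); im=d["color"]; cv2.imwrite("pics/w1.png",im)
T=np.eye(4);T[:3,:3]=R.from_rotvec(o['tool_rot']).as_matrix();T[:3,3]=o['tool_pos']
E=np.linalg.inv(T@np.array(d["hand_eye"])); np.savez("w1.npz",E=E,K=[d[k] for k in("fx","fy","cx","cy")])
d["extrinsics"]=E
from fit import *
M=np.array([[-55,35,90],[-55,-35,90],[-21,35,132],[-21,-35,132],[41,35,132],[41,-35,132],[-30,52,70],[-30,-52,70]])/1e3
print(proj(d,world(M,[.5022,.2202,0,.0168])).round(0).tolist())
E
```

```text
box xyz mm [-107.    -0.   111.6] tilt 50.5 z [ 0.636  0.01  -0.771] F [ 0.4 -0.5  0.4] t 1.82 q [ 0.54 -0.69  2.51 -0.47  0.77 -0.8 ]
[[371.0, 263.0], [260.0, 262.0], [369.0, 344.0], [261.0, 343.0], [359.0, 358.0], [272.0, 358.0], [387.0, 250.0], [244.0, 250.0]]
```

View pics/w1.png

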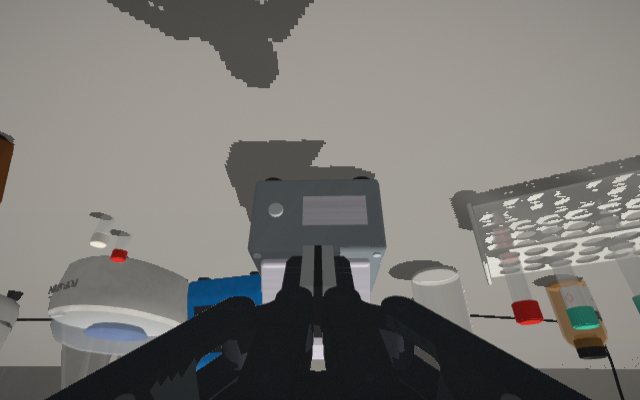

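The wrist view (upside down) shows the case front at (249-386, 180-258). The white lip starts near row 262, hidden in the middle by the fingers. The predicted columns agree; I'll zoom to check the rows.

```bash
python3 - <<'E'
import cv2
a=cv2.imread("pics/w1.png")[165:315,225:405]
cv2.imwrite("pics/w1c.png",cv2.resize(a,None,fx=4,fy=4,interpolation=cv2.INTER_NEAREST))
E
```

```text
(no output)
```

View pics/w1c.png

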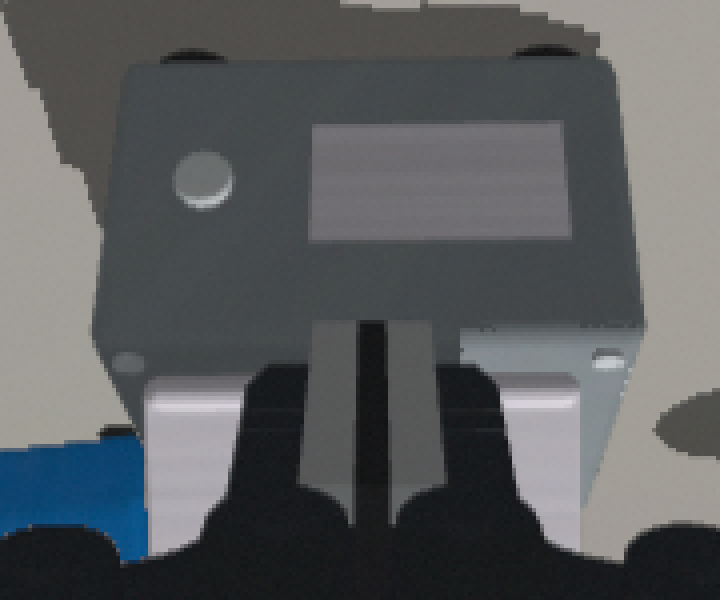

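```bash
python3 - <<'E'
from plan import *
plan((-72,60),50,n=3)
E
```

```text
t 1.88 tool-frame shift shares [ 0.18 -0.01  1.27] turn shares [ 0.01 -0.04  0.01] world [ 0.034  0.    -0.054]
[0.06, -0.0, 0.42] [0.0, -0.01, 0.0]
[0.06, -0.0, 0.42] [0.0, -0.01, 0.0]
[0.06, -0.0, 0.42] [0.0, -0.01, 0.0]
```

play_rows(series=[[0,[0.06,0,0.42],[0,0,0]],[0,[0.06,0,0.42],[0,0,0]],[0,[0.06,0,0.42],[0,0,0]],[0,[0,0,0],[0,0,0]]])

```text
t: 2.38
tool_pos: [0.432, 0.2192, 0.0618]
tool_rot: [-0.019, 2.446, 0.008]
contact_force: [-0.4, 0.1, 0.9]
opening: -0.0002
grip_force: 0.0
```

```bash
python3 - <<'E'
from plan import *
where(); plan((-56,64),48,n=3)
E
```

```text
box xyz mm [-70.2   0.2  61.8] tilt 50.2 z [ 0.64   0.011 -0.768] F [-0.4  0.1  0.9] t 2.38 q [ 0.48 -0.46  2.46 -0.56  0.57 -0.71]
t 2.38 tool-frame shift shares [-0.25 -0.    0.15] turn shares [-0.   -0.27 -0.01] world [0.014 0.    0.002]
[-0.08, -0.0, 0.05] [-0.0, -0.09, -0.0]
[-0.08, -0.0, 0.05] [-0.0, -0.09, -0.0]
[-0.08, -0.0, 0.05] [-0.0, -0.09, -0.0]
```

play_rows(series=[[0,[-0.08,0,0.05],[0,-0.09,0]],[0,[-0.08,0,0.05],[0,-0.09,0]],[0,[-0.08,0,0.05],[0,-0.09,0]],[0,[0,0,0],[0,0,0]]])

```text
t: 2.88
tool_pos: [0.4452, 0.219, 0.0636]
tool_rot: [-0.019, 2.407, 0.009]
contact_force: [0.5, -0.9, -0.3]
opening: -0.0002
grip_force: 0.0
```

```bash
python3 - <<'E'
from plan import *
where(); plan((-52,100),48,n=5)
# lip geometry: guard angle for finger upper side at TCP/tilt
E
```

```text
box xyz mm [-57.   -0.3  63.6] tilt 47.9 z [ 0.67   0.012 -0.742] F [ 0.5 -0.9 -0.3] t 2.88 q [ 0.47 -0.43  2.46 -0.64  0.52 -0.65]
t 2.88 tool-frame shift shares [-0.56  0.01 -0.47] turn shares [ 0.    0.01 -0.01] world [0.005 0.    0.036]
[-0.11, 0.0, -0.09] [0.0, 0.0, -0.0]
[-0.11, 0.0, -0.09] [0.0, 0.0, -0.0]
[-0.11, 0.0, -0.09] [0.0, 0.0, -0.0]
[-0.11, 0.0, -0.09] [0.0, 0.0, -0.0]
[-0.11, 0.0, -0.09] [0.0, 0.0, -0.0]
```

play_rows(series=[[0,[-0.11,0,-0.09],[0,0,0]],[0,[-0.11,0,-0.09],[0,0,0]],[0,[-0.11,0,-0.09],[0,0,0]],[0,[-0.11,0,-0.09],[0,0,0]],[0,[-0.11,0,-0.09],[0,0,0]],[0,[0,0,0],[0,0,0]]])

```text
t: 3.62
tool_pos: [0.451, 0.2192, 0.0996]
tool_rot: [-0.019, 2.406, 0.01]
contact_force: [-0.8, 0.3, -0.2]
opening: -0.0
grip_force: 0.4
```

```bash
python3 - <<'E'
from plan import *
from station import imaging
import cv2
where(); plan((-44,116),48,n=3)
d=imaging.get_image("side"); cv2.imwrite("pics/s2.png",cv2.resize(d["color"][130:240,250:380],None,fx=5,fy=5,interpolation=cv2.INTER_CUBIC))
E
```

```text
box xyz mm [-51.2  -0.1  99.6] tilt 47.8 z [ 0.671  0.012 -0.741] F [-0.8  0.3 -0.2] t 3.62 q [ 0.47 -0.5   2.43 -0.55  0.59 -0.76]
t 3.62 tool-frame shift shares [-0.33  0.   -0.15] turn shares [ 0.01  0.02 -0.01] world [0.007 0.    0.016]
[-0.11, 0.0, -0.05] [0.0, 0.01, -0.0]
[-0.11, 0.0, -0.05] [0.0, 0.01, -0.0]
[-0.11, 0.0, -0.05] [0.0, 0.01, -0.0]
```

View pics/s2.png

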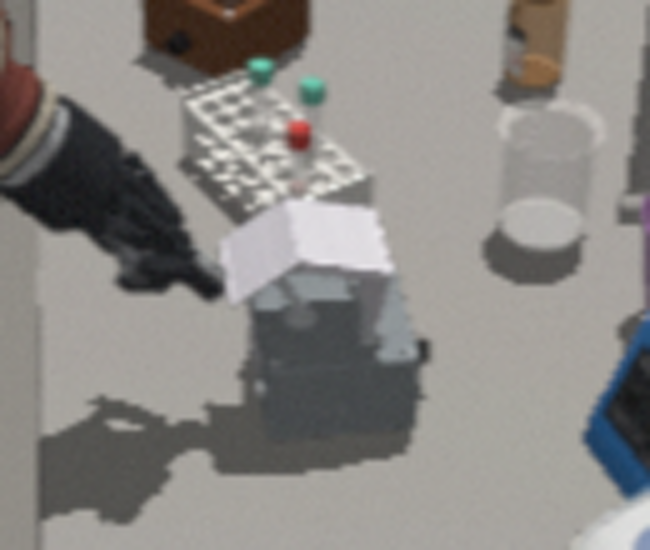

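The guard is partly raised, with the fingertip under the lip at crop (215,290). I'll keep lifting along the arc.

play_rows(series=[[0,[-0.12,0,-0.03],[0,0,0]],[0,[-0.12,0,-0.03],[0,0,0]],[0,[-0.12,0,-0.03],[0,0,0]],[0,[0,0,0],[0,0,0]],[0,[0,0,0],[0,0,0]]])

```text
t: 4.3
tool_pos: [0.4608, 0.2191, 0.1137]
tool_rot: [-0.019, 2.407, 0.009]
contact_force: [-0.1, 0.8, -0.1]
opening: 0.0001
grip_force: 0.3
```

```bash
python3 - <<'E'
from plan import *
from station import imaging
import cv2
where(); plan((-34,108),48,n=3); plan((-3,98),48,n=8)
d=imaging.get_image("side"); cv2.imwrite("pics/s3.png",cv2.resize(d["color"][130:240,250:380],None,fx=5,fy=5,interpolation=cv2.INTER_CUBIC))
E
```

```text
box xyz mm [-41.5  -0.4 113.7] tilt 47.9 z [ 0.67   0.012 -0.742] F [-0.1  0.8 -0.1] t 4.3 q [ 0.45 -0.5   2.41 -0.51  0.61 -0.8 ]
t 4.3 tool-frame shift shares [-0.03  0.01  0.18] turn shares [ 0.    0.01 -0.01] world [ 0.007  0.001 -0.006]
[-0.01, 0.0, 0.06] [0.0, 0.0, -0.0]
[-0.01, 0.0, 0.06] [0.0, 0.0, -0.0]
[-0.01, 0.0, 0.06] [0.0, 0.0, -0.0]
t 4.3 tool-frame shift shares [-0.36  0.01  0.75] turn shares [ 0.    0.01 -0.01] world [ 0.038  0.001 -0.016]
[-0.05, 0.0, 0.09] [0.0, 0.0, -0.0]
[-0.05, 0.0, 0.09] [0.0, 0.0, -0.0]
[-0.05, 0.0, 0.09] [0.0, 0.0, -0.0]
[-0.05, 0.0, 0.09] [0.0, 0.0, -0.0]
[-0.05, 0.0, 0.09] [0.0, 0.0, -0.0]
[-0.05, 0.0, 0.09] [0.0, 0.0, -0.0]
[-0.05, 0.0, 0.09] [0.0, 0.0, -0.0]
[-0.05, 0.0, 0.09] [0.0, 0.0, -0.0]
```

View pics/s3.png

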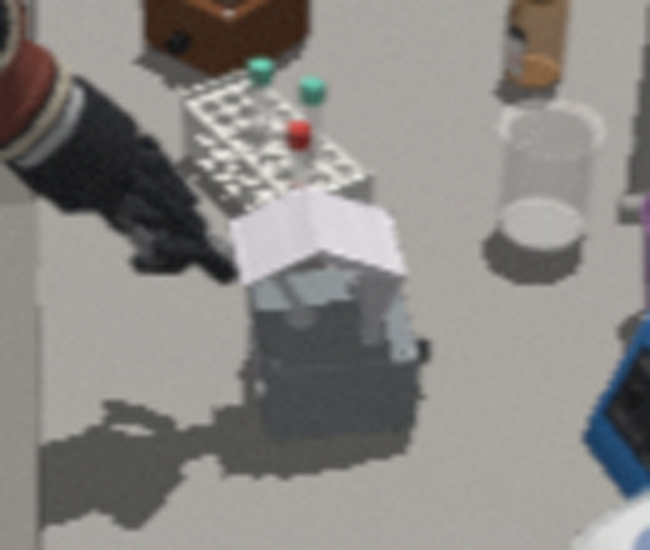

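The guard is up about 0.45 rad, and the toggle at crop (298,310) still leans to the front. Next is the push.

play_rows(series=[[0,[-0.03,0,0.11],[0,0,0]],[0,[-0.03,0,0.11],[0,0,0]],[0,[-0.05,0,0.09],[0,0,0]],[0,[-0.05,0,0.09],[0,0,0]],[0,[-0.05,0,0.09],[0,0,0]],[0,[-0.06,0,0.09],[0,0,0]],[0,[-0.06,0,0.09],[0,0,0]],[0,[-0.06,0,0.09],[0,0,0]]])

```text
t: 5.35
tool_pos: [0.5011, 0.2198, 0.0985]
tool_rot: [-0.019, 2.407, 0.008]
contact_force: [-0.6, -0.5, -0.7]
opening: 0.0
grip_force: 0.0
```

```bash
python3 - <<'E'
from plan import *
from station import imaging
import cv2
where(); plan((-1,98),48,n=1)
d=imaging.get_image("side"); cv2.imwrite("pics/s4.png",cv2.resize(d["color"][130:240,250:380],None,fx=5,fy=5,interpolation=cv2.INTER_CUBIC))
E
```

```text
box xyz mm [-1.1 -0.4 98.5] tilt 47.9 z [ 0.67   0.012 -0.742] F [-0.6 -0.5 -0.7] t 5.35 q [ 0.41 -0.35  2.33 -0.53  0.52 -0.8 ]
t 5.35 tool-frame shift shares [0.01 0.01 0.01] turn shares [ 0.    0.01 -0.01] world [ 0.     0.    -0.001]
[0.01, 0.01, 0.01] [0.0, 0.01, -0.01]
```

View pics/s4.png

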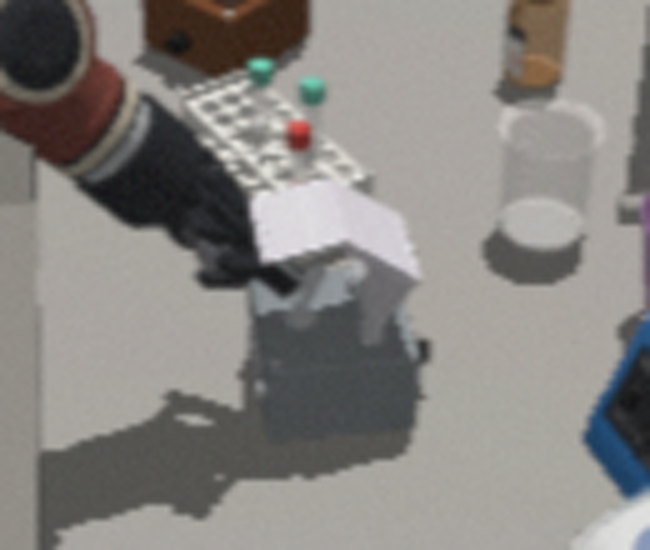

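The guard is raised on the finger. The toggle's bright tip now shows at crop (350,270). I'll compare that with the projected on and off positions.

```bash
python3 - <<'E'
from fit import *; from station import imaging
d=imaging.get_image("side")
M=np.array([[0,0,78],[-17,0,114],[0,0,118],[17,0,114]])/1e3
print(((proj(d,world(M,[.5022,.2202,0,.0168]))-[250,130])*5).round(0).tolist())
E
```

```text
[[296.0, 306.0], [271.0, 267.0], [296.0, 260.0], [322.0, 263.0]]
```

The grey bar runs from (298,310) to about (323,265), which matches "on". I'll draw the finger straight out along its axis.

play_rows(series=[[0,[0,0,-0.4],[0,0,0]],[0,[0,0,-0.5],[0,0,0]],[0,[0,0,-0.6],[0,0,0]],[0,[0,0,-0.6],[0,0,0]],[0,[0,0,-0.5],[0,0,0]],[0,[0,0,-0.2],[0,0,0]],[0,[0,0,0],[0,0,0]],[0,[0,0,0],[0,0,0]]])

```text
t: 6.45
tool_pos: [0.4068, 0.2179, 0.2013]
tool_rot: [-0.019, 2.409, 0.007]
contact_force: [-0.5, 0.4, -1.1]
opening: -0.0001
grip_force: 0.0
```

```bash
python3 - <<'E'
from plan import *
from station import imaging
import cv2
where()
d=imaging.get_image("side"); im=d["color"]; o=cv2.imread("pics/side0.png")
a=cv2.resize(im[140:330,260:380],None,fx=3,fy=3,interpolation=cv2.INTER_CUBIC);b=cv2.resize(im[150:225,280:350],None,fx=5.5,fy=5.5,interpolation=cv2.INTER_CUBIC)
c=np.zeros((570,745+0,3),np.uint8); c[:570,:360]=a; c[:b.shape[0],360:360+b.shape[1]]=b[:, :385]
cv2.imwrite("pics/s5.png",c)
df=cv2.absdiff(im,o)[140:,260:].max(2); print(np.argwhere(df>50).shape)
ys,xs=np.where(df>50); print(np.histogram2d(ys+140,xs+260,bins=[[140,230,260,400],[260,360,420,640]])[0])
E
```

```text
box xyz mm [-95.4  -0.7 201.3] tilt 48.0 z [ 0.669  0.011 -0.743] F [-0.5  0.4 -1.1] t 6.45 q [ 0.53 -0.8   2.42 -0.43  0.9  -0.9 ]
(493, 2)
[[443.   0.   0.]
 [ 50.   0.   0.]
 [  0.   0.   0.]]
```

View pics/s5.png

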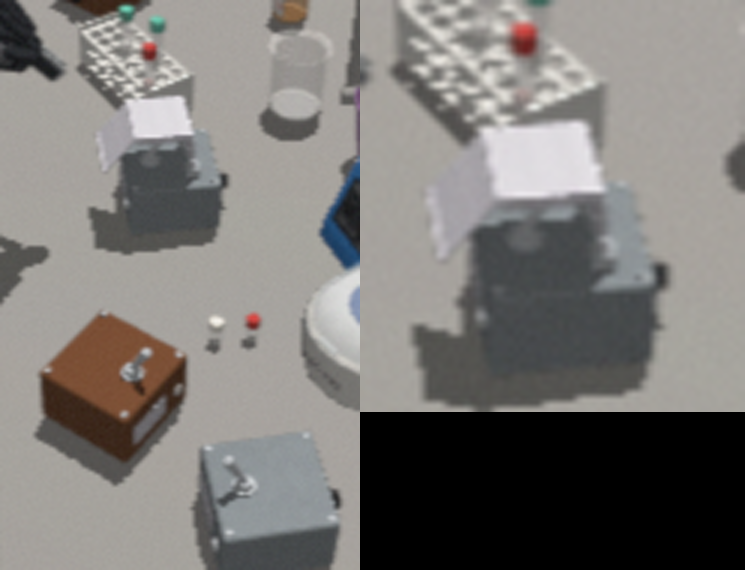

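The guard is shut, the fingers are clear, and the bare toggle and bystanders look unchanged. I'll check the toggle once more by comparing before and after the flip.

```bash
python3 - <<'E'
import cv2,numpy as np
a=[cv2.resize(cv2.imread(f"pics/{n}.png")[220:350,230:430],None,fx=2,fy=2,interpolation=cv2.INTER_CUBIC) for n in("s3","s4")]
cv2.imwrite("pics/cmp.png",np.hstack(a))
E
```

```text
(no output)
```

View pics/cmp.png

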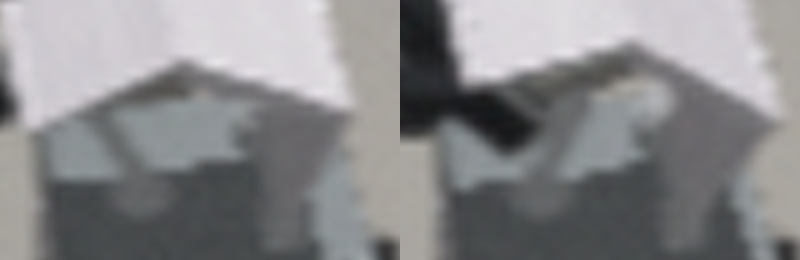

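The toggle leans to the front in the left picture and to the back in the right one, so it flipped. I'm handing in the job.

```bash
python3 -c "
from station import ctrl
print(ctrl.finish_job())"
```

```text
the job is handed in; nothing more can be done
None
```

I lifted the grey box's guard, pushed its toggle over to the back (on), let the guard drop shut and handed the job in; the camera pictures show this with nothing else moved, but the hand-in gave no verdict.

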